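# Refit the flask-retaining spring on an orbital shaker

### The arm

A 6-joint arm with a two-finger parallel gripper is mounted at the origin on the work surface. World frame = base frame: x ahead of the robot, y to its left, z up, the work surface at z = 0. Lengths are in m, angles in rad, forces in N, time in s.
With the tool pointing down it reaches from about 0.3 to 0.775 m from the base axis. Payload 14.6 kg.
Tool frame: the origin (TCP) lies between the finger pads; the fingertips stand env.tip_reach ahead of it and the grasp point (between the pads) lies 2 mm behind it (env.tip_reach is the distance from the TCP to the fingertips, in m); x points along the fingers, z is the direction in which the jaws open and shut, and the axes are right-handed (so a half turn about x gives the same grasp; the last joint's range is limited). The gripper opens to 94 mm and grips with 3 to 60 N. Pads are 16 mm wide; open, the fingers measure 119 mm over their backs; the gripper's body (75 mm by 177 mm) begins 78 mm behind the grasp point.
Start: joints at [1.039, 0.3, 1.521, -0, 1.321, -0.067], TCP at [0.247, 0.492, 0.222] pointing down, gripper open.
Joint ranges: [-3.03, 3.03], [-0.79, 2.21], [0.23, 2.52], [-1.04, 4.18], [0, 3.07], [-2.55, 2.55]. Speed limits (rad/s): [2.22, 2.22, 2.57, 3.14, 3.14, 3.14].

### API

Orientations are given as a rotation vector (axis times angle).
In Python, from rig import env gives the robot as it stands. The module is installed in compiled form; this text tells all that it offers.
- The arm moves only by the tool apply_moves, never from a script. Its argument "motion" is text: rows parted by semicolons, each of 5 numbers parted by spaces: the shift along the world's x, y, z in m, then the turn about the world's z in degrees, then the finger opening in m, from 0 to 0.094. A call has 1 to 8 rows; each row shifts and turns the commanded pose from where the row before left it; what a row does not reach is not made up. A row lasts 1/8 s, in which the tool goes at most 62.5 mm and 10.7 degrees, less where a joint would pass 70% of its speed; a pose out of reach is approached as far as the arm can. A call is refused whole if a number of a shift passes 0.0625 or a number of a turn 10.7, either way. A call with a gripper value outside its range is refused whole. The fingers move at their own pace and stop on an object; "squeeze" is the grip in N (left out, the last holds). Time passes only in rows, so rows that do not move let the fingers close. It gives the time, the measured TCP pose, the force and the opening at its end, in the units of the state.
- env.get_obs(): the state, without advancing time (a new reading comes with each control period).
- env.capture(name): name is "scene" or "side" or "wrist"; returns the picture (480x640x3 uint8, red, green, blue); there is no depth.
- env.calibration(name): a dict with "intrinsics" (3x3 intrinsics, pixels), "rvec" (rotation vector, rad) and "tvec" (3), from world to camera coordinates, as OpenCV has them. Camera axes: x right, y down, z forward; pixel columns grow to the right and rows downward; lengths in m; the calibration is good to about 2 mm. A picture is of the moment at which its call begins: read the wrist's pose just before it. calibration takes no time and is no camera call; for the wrist camera it gives the pose at the moment of the call.
- env.sign_off(): hands the job in, once; it reports no verdict.
The state is a dict: "time_s": time; "joint_positions": joint angles; "joint_velocities": joint speeds; "joint_torque": joint torques, N m; "ee_pos": TCP position; "tool_rot": TCP orientation; "force": force on the tool from outside, world axes, zero at the start; "moment": the same for the moment, N m; "grip_width": finger opening in m.
Only numpy, scipy, OpenCV 4.12 (cv2) and the standard library are available. Lean on these libraries where they do the work, as an engineer would, in place of code of your own. Each camera call takes 0.05 s, during which the arm holds its last target. There are 200 camera calls.

### The job

One of the four springs that hold the flasks on the shaker platform has come off its stud. Take the puller with the red handle from its holder, put its tip down into the ring at the loose end of the spring, draw the spring out and bring its hook onto the free stud, easing it on so that it never flies back. Leave it hooked there, and put the puller back fully down in its slot; keep your fingers off the spring and do not disturb the flasks, the bottle or the spatula.

Things in the scene. Friction and masses are not known exactly. Their poses are not given: they have to be found in the camera images.
- shaker: Orbital shaker, fixed, white, square platform 305 mm wide, its top 100 mm above the bench, rim 10 mm high. Origin on the bench under its centre, z up; control panel on its -x side. Four springs lie over the platform at x = -138, -46, 46, 138 mm, each from a stud at y = +110 to a stud at y = -90 mm; the one at x = -46 mm is loose at its y = -90 mm end.
- spring: The loose tension spring, 14 mm thick, 116 mm above the bench. Origin on the axis of the stud on which it swivels in the level plane only; x along the spring to its loose end, y then points to the flasks' side, z up. It stays where it is left, swung 0.14 to 0.36 rad off the free stud away from the flasks (stops: 0.5 that way, 0.2 the other). It carries the coil and the hook plate.
- hook (a joint): Stretch of the spring, m: 0 slack, 0.045 with the hook seated on the free stud, stop at 0.085. The pull is 1.8 N when slack and rises 180 N/m, so 10 N seated.
- hook_seat (a point): Point of the hook plate at the loose end where the stud's axis lies when seated; 155 mm from the swivel when slack; axes as the spring's. Plate yellow, flat, 4 mm thick, mid-plane 116 mm above the bench, x = -30 to +31, y = -13.5 to +13.5 mm about this point. J-shaped: spine on its -y side, end wall from x = +4 mm where the stud seats, lip on its +y side from x = -3 to +4 mm.
- hook_mouth (a point): Middle of the hook's mouth, 13 mm inward of hook_seat on the spring's axis. The mouth is open to +y between x = -24 and -3 mm from hook_seat: the stud enters there from the +y side while the plate is drawn 7 to 20 mm (best 13) past the seated place; then the spring is let back.
- hook_ring (a point): Centre of the pull ring at the outer tip of the hook plate, 20 mm outward of hook_seat on the spring's axis: a vertical hole 16 mm across through the 4 mm plate, ring 23 mm outside.
- post (a point): Axis of the free anchor stud at the height of the hook plate (116 mm above the bench), 200 mm from the swivel. Stud 8 mm thick, standing 26 mm up from the platform, with a 13 mm head (22 to 26 mm above the platform) under which the plate slides in.
- puller: Flat spring puller, 0.14 kg, standing on its lower edge. Origin on that edge, 9 mm behind the balance point; x along the blade to the hook tip, z up. Red handle x = -115 to -20 mm, 16 mm thick, z 0 to 24 mm. Steel blade 4 mm thick, 22 mm high for x = -20 to 75 mm, then 14 mm high to x = 118 mm. At its end a straight tongue (6 mm along x, 4 mm thick, at x = 115 mm) reaches down to z = -24 mm.
- puller_tip (a point): Lower end of the puller's tongue (x = 115, z = -24 mm in its frame).
- puller_handle (a point): Middle of the handle's front half, where to grip (x = -55, z = 12 mm in the puller's frame).
- holder: Slotted tool holder, fixed: white block 87 (x) by 110 mm (y), two slots with blue jaws along x at y = -35 and +35 mm, 7 mm wide, flared to 15 mm at the mouth. Origin on the bench under its centre. Slot floors 36 mm, jaw tops 60 mm above the bench. A stored tool stands blade in slot, its origin at x = -31.5, z = 36 mm, x axes parallel, handle beyond the -x end.
- spatula: Flat spatula with a dark wooden handle 14 mm thick, 240 mm long, in the holder's other slot (70 mm from the puller). Frame like the puller's. Leave alone.
- flask_a: Conical glass flask with a blue cap, base 72 mm across, 122 mm high, standing on the platform between the springs at x = -46 and +46 mm. Origin under its centre. Leave alone.
- flask_b: The same kind of flask in the same lane, nearer the free stud. Leave alone.
- bottle: Amber reagent bottle 72 mm across, 165 mm high, standing on the bench near the end of the shaker on the free stud's side. Origin under its centre. Leave alone.
There are look-alikes about, which are no part of the job. What is shaped like the puller but white is not meant. Leave any pink look-alike of the holder alone.

How it is judged:
By the outcome, as a careful person would: the job done as asked, in the order asked, and still so for the second after the job is handed in, with the robot touching nothing.
It also fails if it takes over 64 s, if anything falls off the work surface, if the arm or the gripper's body presses on something with over 40 N, if the wrist force passes 120 N, or if a joint passes its speed limit or range.

## Working session

There is one attempt and no reset: what is moved stays moved. The work goes in short steps, Python scripts to look and compute and a tool call to move; the robot and the scene stay as the last step left them, time stands still between calls to the robot, and variables do not carry over. Pictures are saved under pics/ and viewed, about 8 in all and at most 12, crops included, and the job is handed in when it is done.

Besides the shell and the picture viewer there is one more tool, called by a JSON object that holds its "name" and its "arguments". apply_moves: Moves the arm, as the interface text tells. Its arguments: {"type":"object","properties":{"motion":{"type":"string"},"squeeze":{"type":"number"}},"required":["motion"]}

```bash
mkdir -p pics; cat > h.py <<'E'
import numpy as np, cv2
from rig import env
def cal(n):
    c=env.calibration(n); K=np.array(c["intrinsics"],float); R=cv2.Rodrigues(np.array(c["rvec"],float))[0]; t=np.array(c["tvec"],float).ravel(); return K,R,t
def onplane(C,uv,z):
    K,R,t=C; d=R.T@np.linalg.solve(K,np.array([uv[0],uv[1],1.])); o=-R.T@t; return o+d*(z-o[2])/d[2]
def proj(C,p):
    K,R,t=C; q=K@(R@np.array(p,float)+t); return q[:2]/q[2]
def snap(n,name):
    C=cal(n); im=env.capture(n); cv2.imwrite(f"pics/{name}.png",im[:,:,::-1]); return C,im
E
python3 - <<'E'
from h import *
o=env.get_obs(); print(o["ee_pos"],o["tool_rot"],env.tip_reach,o["time_s"])
for n in ("scene","side"):
    C,im=snap(n,n+"0"); print(n,-C[1].T@C[2])
E
```

```text
[0.24639657 0.49147398 0.22190307] [-0.86097482  1.39489763  0.86014899] 0.017 0.0
scene [ 1.31774365 -0.64939582  0.86769418]
side [ 0.41191428 -1.03349797  0.97728964]
```

View pics/scene0.png

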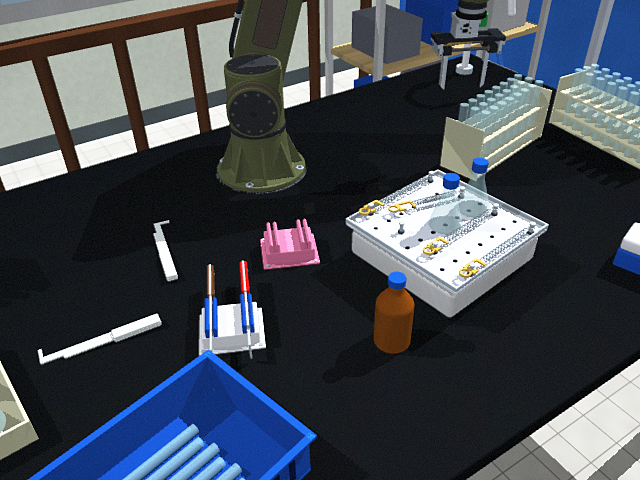

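View pics/side0.png

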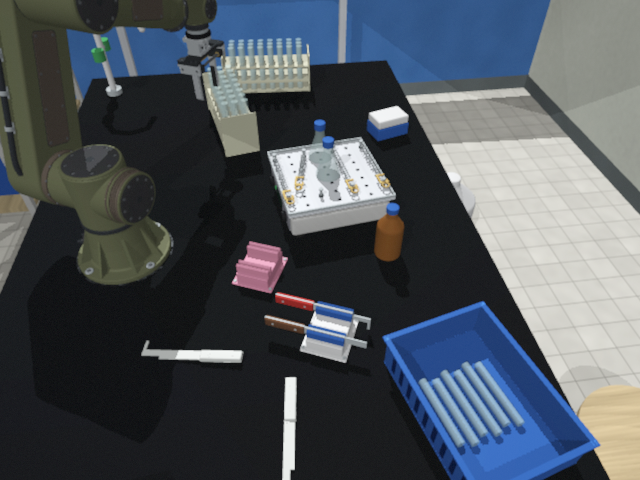

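Candidates in the scene view: the red-handled puller is at (244,285) in the white and blue holder. Look-alikes are the dark wooden spatula (210,285), white pullers (165,250) and (100,340), and a pink holder (290,245). I choose the red one. Next I'll make rough positions and a close crop.

```bash
python3 - <<'E'
from h import *
S=cal("scene"); D=cal("side")
for nm,C in(("scene",S),("side",D)):
    im=cv2.imread(f"pics/{nm}0.png"); hsv=cv2.cvtColor(im,cv2.COLOR_BGR2HSV)
    m=((hsv[...,0]<6)|(hsv[...,0]>174))&(hsv[...,1]>180)&(hsv[...,2]>90)
    n,l,s,c=cv2.connectedComponentsWithStats(m.astype(np.uint8))
    i=1+np.argmax(s[1:,4]); ys,xs=np.nonzero(l==i); print(nm,s[i],c[i])
    p=np.c_[xs,ys].astype(np.float32); v=cv2.fitLine(p,cv2.DIST_L2,0,.01,.01).ravel()
    t=(p-v[2:])@v[:2]
    for e in(t.min(),t.max()): print(' red end',onplane(C,v[2:]+e*v[:2],.05))
for uv in((347,222),(437,171),(547,229),(447,293)): print('corner',onplane(S,uv,.11))
for uv in((268,154),(362,140),(393,185),(285,212)): print('corner side',onplane(D,uv,.11))
print('bottle',onplane(S,(393,330),.03))
a=cv2.imread("pics/scene0.png")
A=cv2.resize(a[160:320,335:555],None,fx=2.5,fy=2.5,interpolation=2); B=cv2.resize(a[250:360,190:280],None,fx=2.7,fy=2.7*400/297/1.0,interpolation=2)
B=cv2.resize(a[255:355,190:280],(240,267)); W=np.zeros((400,790,3),np.uint8); W[:,:550]=A[:400,:550]; W[:267,550:]=B; cv2.imwrite("pics/crop0.png",W)
E
```

```text
scene [244 261   6  33  91] [246.47252747 277.        ]
 red end [ 0.39993066 -0.25383159  0.05      ]
 red end [ 0.49321386 -0.29635478  0.05      ]
side [276 297  37  14 154] [294.05194805 303.31818182]
 red end [ 0.40325235 -0.27033887  0.05      ]
 red end [ 0.48737775 -0.30957798  0.05      ]
corner [ 0.47488406 -0.03914107  0.11      ]
corner [0.4272604  0.26116746 0.11      ]
corner [0.73283105 0.29205502 0.11      ]
corner [ 0.76189884 -0.0157921   0.11      ]
corner side [0.42097737 0.25429431 0.11      ]
corner side [0.72261172 0.29022947 0.11      ]
corner side [0.7645433  0.04887508 0.11      ]
corner side [ 0.44990472 -0.02525102  0.11      ]
bottle [ 0.72264437 -0.10547604  0.03      ]
```

View pics/crop0.png

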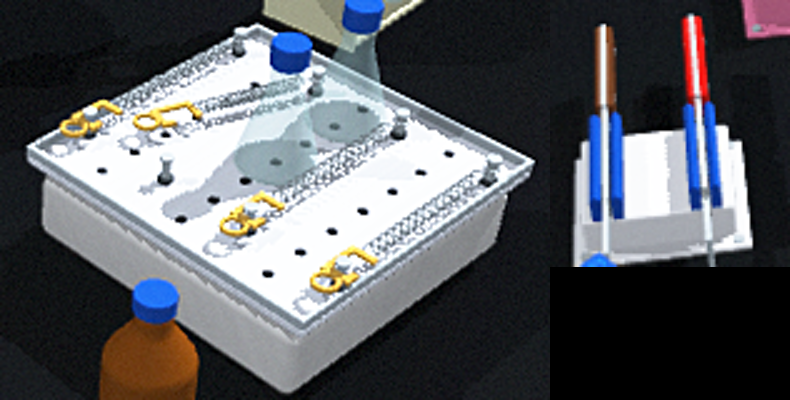

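The red-handled puller stands in the slot nearest the shaker, with the spatula beside it. The loose spring is the one swung toward -x, its ring at crop (145,120), and the free stud at crop (165,170). I'll move up and look with the wrist camera.

{"name": "apply_moves", "arguments": {"motion": "0 0 0.06 0 0.094;0 0 0.06 0 0.094;0.02 -0.06 0.04 0 0.094;0.025 -0.06 0.03 0 0.094;0.025 -0.06 0 0 0.094;0.025 -0.06 0 0 0.094;0.025 -0.06 0 0 0.094;0.025 -0.06 0 0 0.094", "squeeze": 60}}

```text
time_s: 1.1
ee_pos: [0.3814, 0.1565, 0.402]
tool_rot: [-0.861, 1.394, 0.861]
force: [0.2, 0.7, -0.2]
grip_width: 0.0937
```

```bash
python3 - <<'E'
from h import *
o=env.get_obs(); R=cv2.Rodrigues(np.array(o["tool_rot"]))[0]; print(R.round(3),o["ee_pos"],o["joint_positions"],o["time_s"])
C,im=snap("wrist","w1"); print(-C[1].T@C[2], C[1].round(2))
E
```

```text
[[ 0.    -0.894  0.448]
 [ 0.     0.448  0.894]
 [-1.     0.     0.   ]] [0.38142695 0.15646092 0.40196935] [ 3.00355377e-01 -9.10453840e-02  1.54407694e+00  2.98508864e-05
  1.68854671e+00 -8.05898675e-01] 1.1
[0.3198937  0.18672424 0.56360693] [[ 0.45  0.89  0.  ]
 [ 0.87 -0.44  0.24]
 [ 0.21 -0.11 -0.97]]
```

View pics/w1.png

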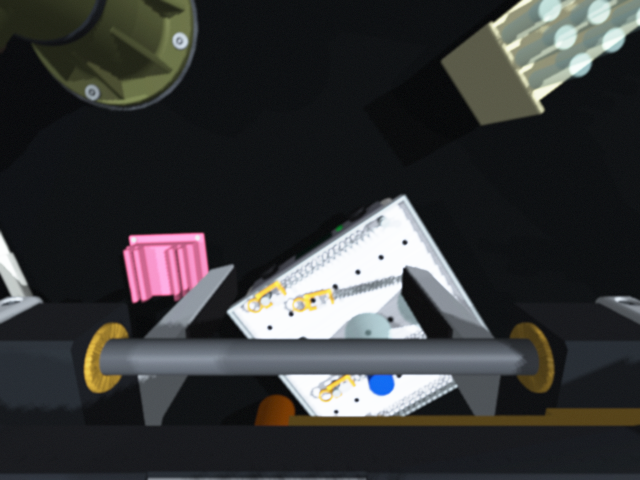

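The wrist picture shows the shaker partly hidden by the gripper: yellow hook (310,300), panel side (340,230), pink holder (165,265). The camera sits on the tool's +y side, so I turn the tool to look toward the shaker.

{"name": "apply_moves", "arguments": {"motion": "0.022 -0.027 0 -10.5 0.094;0.022 -0.027 0 -10.5 0.094;0.022 -0.027 0 -10.5 0.094;0.022 -0.027 0 -10.5 0.094;0.022 -0.027 0 -10.5 0.094;0.022 -0.027 0 -10.5 0.094;0.022 -0.027 0 0 0.094;0.022 -0.027 0 0 0.094"}}

```text
time_s: 2.15
ee_pos: [0.5579, -0.0585, 0.4017]
tool_rot: [-0.005, 1.571, 0.005]
force: [1.1, 0.2, 1.1]
grip_width: 0.0938
```

```bash
python3 - <<'E'
from h import *
o=env.get_obs(); print(o["ee_pos"],o["joint_positions"],o["time_s"])
C,im=snap("wrist","w2"); print(-C[1].T@C[2], C[0])
np.savez("w2.npz",K=C[0],R=C[1],t=C[2])
E
```

```text
[ 0.55785324 -0.05849192  0.40168865] [-1.69793528e-01  2.65206955e-01  1.15933064e+00  5.82422521e-05
  1.71766395e+00 -1.76148759e-01] 2.15
[0.55753373 0.0097521  0.56333314] [[333.7000472    0.         318.74088489]
 [  0.         333.7000472  238.0111739 ]
 [  0.           0.           1.        ]]
```

View pics/w2.png

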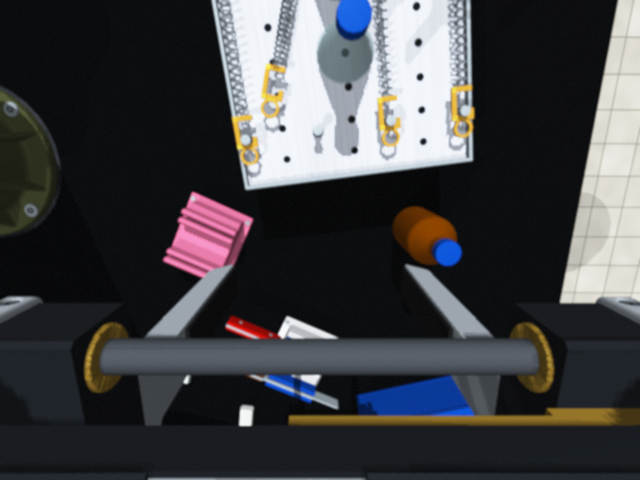

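The wrist view shows the free stud at about (318,130), the loose hook's ring near (270,104), the seated hooks near (247,145), (389,125) and (462,115), the bottle at (430,240), and the red handle's end near (232,322). I'll zoom once for measuring.

```bash
python3 - <<'E'
from h import *
a=cv2.imread("pics/w2.png"); cv2.imwrite("pics/w2c.png",cv2.resize(a[0:200,220:480],(780,600),interpolation=2))
E
```

```text
(no output)
```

View pics/w2c.png

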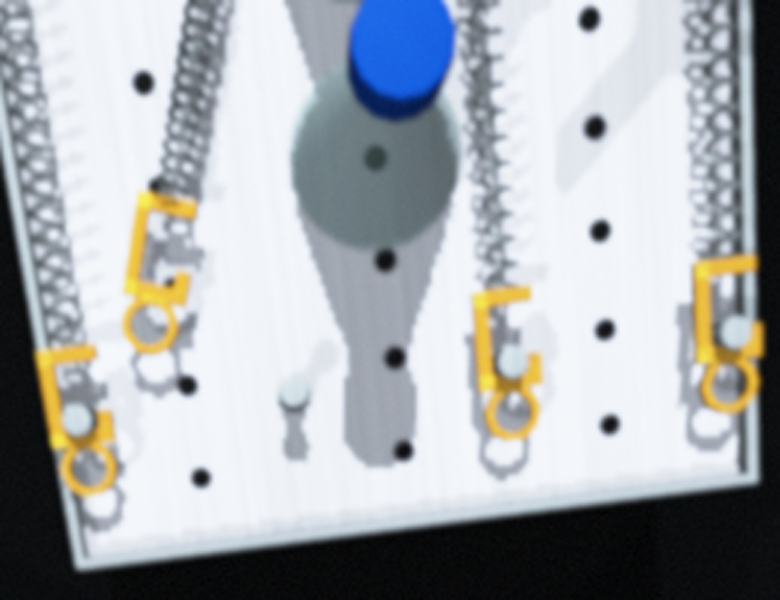

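```bash
cat > fit.py <<'E'
from h import *
f=np.load("w2.npz"); C=(f["K"],f["R"],f["t"])
px=lambda u,v:(220+u/3-.33,v/3-.33)
heads=np.array([onplane(C,px(*p),.126)[:2] for p in((77,418),(294,389),(512,359),(737,331))])
rings=np.array([onplane(C,px(*p),.118)[:2] for p in((88,466),(512,410),(729,384))])
mod=np.array([[-.138,-.09],[-.046,-.09],[.046,-.09],[.138,-.09],[-.138,-.11],[.046,-.11],[.138,-.11]])
obs=np.r_[heads,rings]
mc,oc=mod.mean(0),obs.mean(0); U,s,V=np.linalg.svd((mod-mc).T@(obs-oc)); Rz=(U@V).T
if np.linalg.det(Rz)<0: print("flip")
T=oc-Rz@mc
sh=lambda p:Rz@np.array(p)+T
if __name__=="__main__":
    yaw=np.degrees(np.arctan2(Rz[1,0],Rz[0,0])); print("yaw",yaw,"T",T); print("resid mm",((mod@Rz.T+T-obs)*1e3).round(1).tolist())
    lr=onplane(C,px(151,325),.118)[:2]; sw=sh((-.046,.11)); post=sh((-.046,-.09))
    print("post",post,"swivel",sw,"loose ring",lr,"r",np.linalg.norm(lr-sw))
    d=lr-sw;e=post-sw; print("swing",np.arctan2(e[0]*d[1]-e[1]*d[0],e@d),"spring dir deg",np.degrees(np.arctan2(*d[::-1])))
    print("seated ring",sh((-.046,-.11)))
    for p in((78,570),(758,482)): print("corner",Rz.T@(onplane(C,px(*p),.11)[:2]-T))
    print("red px end",onplane(C,(229,322),.055),onplane(C,(275,340),.06)); print("bottle top",onplane(C,(447,252),.165))
E
python3 fit.py
```

```text
yaw 7.4411409989778 T [0.58889717 0.13810569]
resid mm [[-0.7, 0.2], [-0.5, 0.1], [0.6, -0.4], [0.0, 0.2], [-0.3, -0.1], [0.4, -0.4], [0.4, 0.4]]
post [0.55494025 0.04290628] swivel [0.52903872 0.24122197] loose ring [0.49545334 0.06865042] r 0.17580932376722208
swing -0.3220868440385473 spring dir deg -101.01307580111936
seated ring [0.5575304  0.02307472]
corner [-0.15166979 -0.1539572 ]
corner [ 0.15262375 -0.15307798]
red px end [ 0.40836154 -0.25961947  0.055     ] [ 0.48511771 -0.28962193  0.06      ]
bottle top [ 0.71676457 -0.10435135  0.165     ]
```

{"name": "apply_moves", "arguments": {"motion": "-0.01 -0.02 -0.01 -10.3 0.094;-0.01 -0.02 -0.01 -10.3 0.094;-0.01 -0.02 -0.01 -10.3 0.094;-0.01 -0.02 -0.02 -10.3 0.094;-0.01 -0.02 -0.02 -10.3 0.094;-0.01 -0.02 -0.02 -10.3 0.094;-0.01 -0.02 -0.02 -10.3 0.094;-0.01 -0.02 -0.02 -10.3 0.094"}}

```text
time_s: 3.2
ee_pos: [0.4767, -0.2181, 0.2711]
tool_rot: [1.111, 1.27, -1.111]
force: [-0.1, -0.4, -0.3]
grip_width: 0.0938
```

{"name": "apply_moves", "arguments": {"motion": "-0.01 -0.02 -0.02 -10.3 0.094;-0.01 -0.02 -0.015 -10.3 0.094;-0.003 -0.025 -0.015 -10 0.094;0 0 0 0 0.094"}}

```text
time_s: 3.7
ee_pos: [0.4535, -0.2832, 0.2207]
tool_rot: [1.495, 0.997, -1.497]
force: [-0.3, -1.2, 0.2]
grip_width: 0.094
```

```bash
python3 - <<'E'
from h import *
o=env.get_obs(); R=cv2.Rodrigues(np.array(o["tool_rot"]))[0];print(o["ee_pos"],o["time_s"],"tooly yaw",np.degrees(np.arctan2(R[1,1],R[0,1])))
C,im=snap("wrist","w3"); print(-C[1].T@C[2]); np.savez("w3.npz",K=C[0],R=C[1],t=C[2])
E
```

```text
[ 0.45351655 -0.28320956  0.22073927] 3.7 tooly yaw -22.731291674127508
[ 0.51738974 -0.31060659  0.38219621]
```

View pics/w3.png

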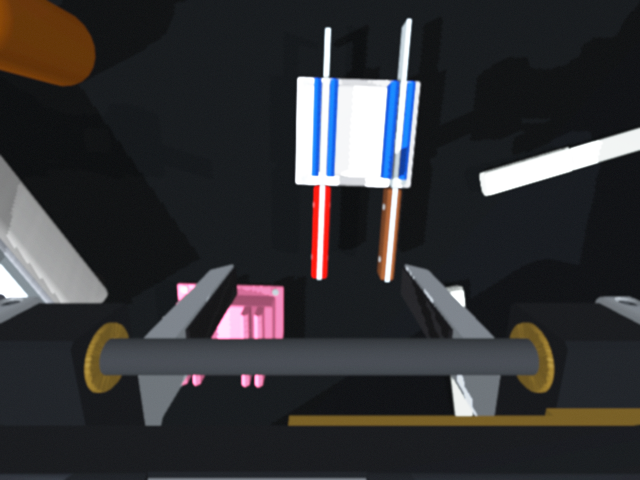

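Red puller handle from (321,186) to (319,278), its blade running up to the tip at (327,29), in the white and blue holder. The spatula is to the right of it.

```bash
python3 - <<'E'
from h import *
f=np.load("w3.npz"); C=(f["K"],f["R"],f["t"]); im=cv2.imread("pics/w3.png"); h=cv2.cvtColor(im,cv2.COLOR_BGR2HSV)
m=((h[...,0]<6)|(h[...,0]>174))&(h[...,1]>150)&(h[...,2]>80); m[:170]=0;m[290:]=0;m[:,:300]=0;m[:,345:]=0
for r in(190,210,230,250,270):
    x=np.nonzero(m[r])[0]; print(r,x.min(),x.max(),im[r,x.min():x.max()+1].min(axis=1).tolist())
ys=np.nonzero(m.any(1))[0]; print(ys.min(),ys.max())
for r in(32,45,60,72,100,130,160):
    g=np.nonzero((im[r].min(1)>110)&(np.abs(np.arange(640)-325)<12))[0]; print('blade',r,g.min(),g.max(),onplane(C,(g.mean(),r),.050 if r<72 else .058))
for uv in((320.5,186),(319.5,278)): print('handle top',onplane(C,uv,.060))
for uv in((327,28),): print('tip',onplane(C,uv,.05))
print('holder corners',[onplane(C,uv,.036).round(4) for uv in((297,78),(420,81),(296,185),(410,187))])
E
```

```text
190 313 330 [28, 22, 16, 19, 17, 55, 168, 250, 253, 253, 253, 235, 128, 44, 16, 15, 18, 22]
210 312 330 [26, 24, 16, 14, 16, 36, 122, 227, 254, 253, 253, 242, 158, 62, 23, 14, 19, 23, 26]
230 312 329 [28, 18, 18, 18, 22, 75, 191, 253, 253, 253, 251, 192, 87, 24, 14, 18, 22, 26]
250 311 328 [28, 21, 18, 13, 14, 56, 174, 253, 253, 253, 253, 229, 112, 29, 13, 14, 23, 26]
270 311 327 [28, 22, 16, 12, 40, 134, 237, 253, 253, 253, 235, 130, 45, 16, 18, 19, 26]
186 278
blade 32 324 330 [ 0.61238413 -0.35791534  0.05      ]
blade 45 324 330 [ 0.60276154 -0.35394351  0.05      ]
blade 60 323 329 [ 0.59180422 -0.34844124  0.05      ]
blade 72 323 329 [ 0.58102773 -0.34381405  0.058     ]
blade 100 321 329 [ 0.55984732 -0.33407148  0.058     ]
blade 130 320 336 [ 0.5357874 -0.3243002  0.058    ]
blade 160 319 336 [ 0.51081771 -0.31385312  0.058     ]
handle top [ 0.4901575  -0.30048593  0.06      ]
handle top [ 0.40418272 -0.26341176  0.06      ]
tip [ 0.6153124  -0.35912401  0.05      ]
holder corners [array([ 0.5912, -0.3185,  0.036 ]), array([ 0.5432, -0.4259,  0.036 ]), array([ 0.4988, -0.2769,  0.036 ]), array([ 0.4515, -0.3843,  0.036 ])]
```

{"name": "apply_moves", "arguments": {"motion": "0.005 -0.005 -0.01 -1.4 0.05;0 0 -0.03 0 0.05;0 0 -0.03 0 0.05;0 0 -0.03 0 0.05;0 0 -0.03 0 0.05;0 0 -0.03 0 0.05;0 0 -0.015 0 0.05;0 0 0 0 0.05"}}

```text
time_s: 4.75
ee_pos: [0.4593, -0.2872, 0.0466]
tool_rot: [1.51, 0.982, -1.511]
force: [0.4, -1.1, -0.3]
grip_width: 0.0497
```

{"name": "apply_moves", "arguments": {"motion": "0 0 0 0 0.03;0 0 0 0 0.01;0 0 0 0 0.005;0 0 0 0 0.005;0 0 0 0 0.005;0 0 0 0 0.005", "squeeze": 60}}

```text
time_s: 5.5
ee_pos: [0.4593, -0.2877, 0.0473]
tool_rot: [1.511, 0.98, -1.511]
force: [-0.8, 0.6, 2.8]
grip_width: 0.0155
```

{"name": "apply_moves", "arguments": {"motion": "0 0 0.01 0 0.005;0 0 0.02 0 0.005;0 0 0.03 0 0.005;0 0 0.04 0 0.005;0 0 0.05 0 0.005;0 0 0.05 0 0.005;0 0.01 0 6 0.005;0 0.01 0 8 0.005"}}

```text
time_s: 6.5
ee_pos: [0.459, -0.2673, 0.2479]
tool_rot: [1.334, 1.123, -1.334]
force: [0.9, 0.3, -0.9]
grip_width: 0.0153
```

{"name": "apply_moves", "arguments": {"motion": "0 0.02 0 9 0.005;0 0.02 0 9 0.005;0 0.02 0 9 0.005;0 0.02 0 9 0.005;0 0.02 0 9 0.005;0 0.02 0 9 0.005;0 0.02 0 9 0.005;0 0.02 0 9 0.005"}}

```text
time_s: 7.5
ee_pos: [0.4589, -0.1069, 0.2474]
tool_rot: [0.379, 1.537, -0.38]
force: [0.2, -1.2, -2.1]
grip_width: 0.0157
```

{"name": "apply_moves", "arguments": {"motion": "0.002 0.01 0 9 0.005;0.002 0 0 8 0.005;0 0 -0.02 0 0.005;0 0 -0.02 0 0.005;0 0 0 0 0.005;0 0 0 0 0.005"}}

```text
time_s: 8.25
ee_pos: [0.4634, -0.0977, 0.208]
tool_rot: [0.151, 1.565, -0.151]
force: [-0.1, 0.1, -1.3]
grip_width: 0.0159
```

```bash
python3 - <<'E'
from h import *
o=env.get_obs(); R=cv2.Rodrigues(np.array(o["tool_rot"]))[0];y=np.arctan2(R[1,1],R[0,1]);print(o["ee_pos"],o["time_s"],"tooly yaw",np.degrees(y),o["force"],o["grip_width"])
C,im=snap("wrist","w4"); np.savez("w4.npz",K=C[0],R=C[1],t=C[2])
p=np.array(o["ee_pos"])+[.17*np.cos(y),.17*np.sin(y),-.0353]; print("pred tip",p,proj(C,p),"ring px",proj(C,[.4955,.0687,.118]))
E
```

```text
[ 0.4634392  -0.09769748  0.20802472] 8.25 tooly yaw 78.96821533982508 [-0.05454808  0.14290438 -1.29380233] 0.01592087797443628
pred tip [0.4959693  0.06916112 0.17272472] [318.63846338 -52.51424287] ring px [318.10187565  -1.15731804]
```

View pics/w4.png

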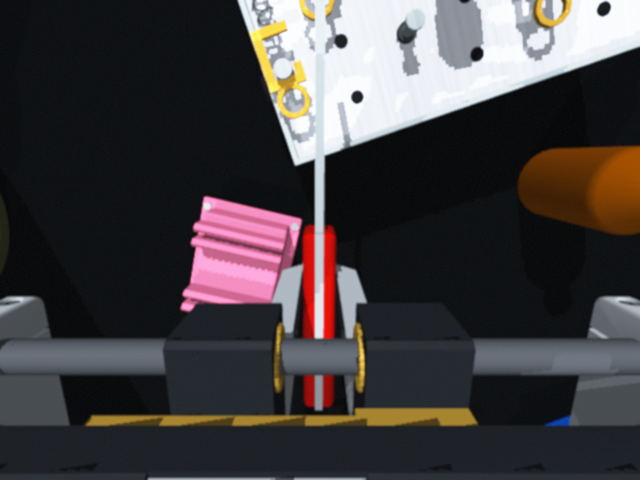

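The blade runs straight ahead at column 320, over the loose ring at about (318,0). The tip lies just beyond the picture's top. I'll check the tip against the ring in the two fixed cameras.

```bash
cat > two.py <<'E'
from h import *
import sys
def two(name,pts,tipz=None):
    out=[]
    for n in("scene","side"):
        C=cal(n); im=env.capture(n)[:,:,::-1].copy(); u,v=proj(C,pts[0]); x0,y0=int(u)-32,int(v)-40
        z=cv2.resize(im[y0:y0+80,x0:x0+64],(400,500),interpolation=cv2.INTER_CUBIC)
        for p,c in zip(pts,((0,0,255),(255,0,255),(0,255,0))):
            q=(proj(C,p)-[x0,y0]+.5)*6.25; cv2.circle(z,tuple(int(i) for i in q),3,c,-1)
        print(n,"origin",x0,y0); out.append(z)
    cv2.imwrite(f"pics/{name}.png",np.hstack(out))
def tip():
    o=env.get_obs(); R=cv2.Rodrigues(np.array(o["tool_rot"]))[0];y=np.arctan2(R[1,1],R[0,1]); print(o["ee_pos"],np.degrees(y),o["force"],o["time_s"])
    return np.array(o["ee_pos"])+[.17*np.cos(y),.17*np.sin(y),-.0353]
E
python3 -c "
from two import *
p=tip();print(p);two('t1',[p,[.4955,.0687,.116],[.5549,.0429,.126]])"
```

```text
[ 0.4635208  -0.09771748  0.20811672] 78.96782232682948 [ 0.39743077 -0.50149893 -2.35925521] 8.3
[0.49605204 0.06914089 0.17281672]
scene origin 362 146
side origin 265 130
```

View pics/t1.png

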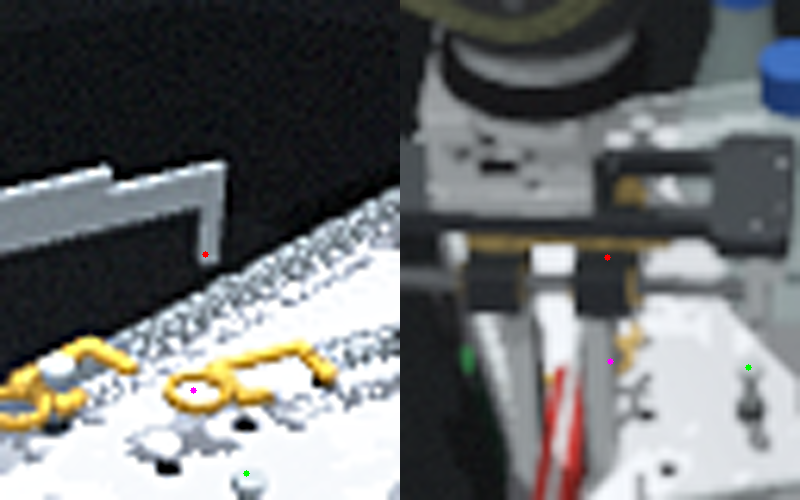

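Scene crop: the tongue hangs at (209,263), within about 2 mm of its prediction, and lines up over the ring (195,392). I descend in small rows.

{"name": "apply_moves", "arguments": {"motion": "0 0 -0.015 0 0.005;0 0 -0.015 0 0.005;0 0 -0.01 0 0.005;0 0 -0.005 0 0.005;0 0 -0.005 0 0.005;0 0 -0.004 0 0.005;0 0 0 0 0.005;0 0 0 0 0.005"}}

```text
time_s: 9.4
ee_pos: [0.4633, -0.0977, 0.1533]
tool_rot: [0.151, 1.565, -0.151]
force: [0.2, -0.1, -1.9]
grip_width: 0.0157
```

{"name": "apply_moves", "arguments": {"motion": "0 0 -0.005 0 0.005;0 0 -0.005 0 0.005;0 0 0 0 0.005;0 0 0 0 0.005"}}

```text
time_s: 9.9
ee_pos: [0.4632, -0.0976, 0.1431]
tool_rot: [0.151, 1.566, -0.151]
force: [-0.4, 0.2, -1.6]
grip_width: 0.0157
```

```bash
python3 -c "
from two import *
p=tip();print(p);two('t2',[p,[.4955,.0687,.116],[.5549,.0429,.126]])"
```

```text
[ 0.46323725 -0.09762494  0.14305667] 78.97001169874939 [-0.44998544  0.1892119  -1.58953071] 9.9
[0.49576212 0.06923468 0.10775667]
scene origin 360 171
side origin 266 149
```

View pics/t2.png

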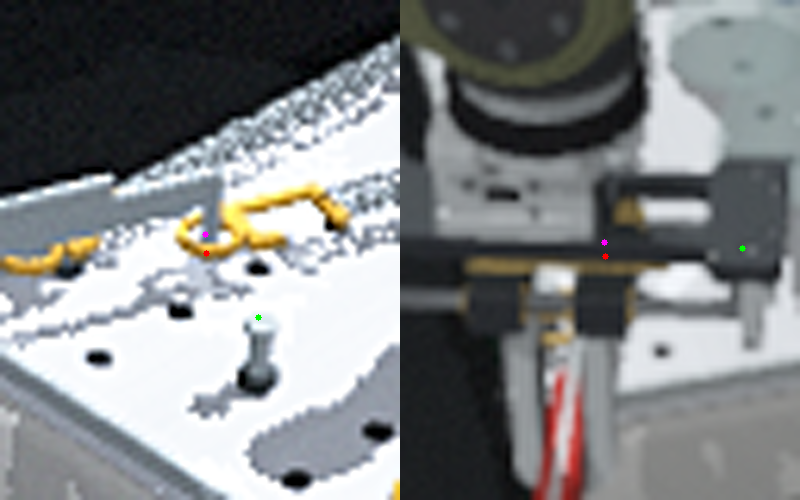

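The tongue has gone into the ring without contact force: in the scene crop it passes behind the ring's front edge at (208,240). Next I draw it slowly along the spring.

{"name": "apply_moves", "arguments": {"motion": "-0.001 -0.005 0 0 0.005;-0.001 -0.005 0 0 0.005;-0.001 -0.005 0 0 0.005;-0.001 -0.005 0 0 0.005;0 0 0 0 0.005"}}

```text
time_s: 10.62
ee_pos: [0.4591, -0.1178, 0.143]
tool_rot: [0.152, 1.566, -0.151]
force: [1.1, 5.4, -2.8]
grip_width: 0.0156
```

{"name": "apply_moves", "arguments": {"motion": "-0.001 -0.005 0 0 0.005;-0.001 -0.005 0 0 0.005;-0.001 -0.005 0 0 0.005;-0.001 -0.005 0 0 0.005;-0.001 -0.005 0 0 0.005;-0.001 -0.005 0 0 0.005;-0.001 -0.005 0 0 0.005;0 0 0 0 0.005"}}

```text
time_s: 11.62
ee_pos: [0.4521, -0.1519, 0.1428]
tool_rot: [0.153, 1.566, -0.15]
force: [1.2, 10.5, -2.3]
grip_width: 0.0153
```

```bash
python3 - <<'E'
from fit import *
o=env.get_obs(); R=cv2.Rodrigues(np.array(o["tool_rot"]))[0]; print(o["ee_pos"],o["force"],o["moment"],o["grip_width"])
d=np.array(o["ee_pos"])[:2]-sh((-.046,.11)); print(np.linalg.norm(d)-.17, np.degrees(np.arctan2(d[1],d[0])),"F",np.hypot(*o["force"][:2]))
E
```

```text
[ 0.45213204 -0.15190207  0.14281018] [ 1.15456014 10.50803403 -2.32364934] [ 1.99005984 -0.26752198 -0.01810112] 0.01532456090791202
0.23057602322059215 -101.06895429611053 F 10.571271842943416
```

{"name": "apply_moves", "arguments": {"motion": "-0.0008 -0.004 0 0 0.005;-0.0008 -0.004 0 0 0.005;0 0 0 0 0.005;0 0 0 0 0.005"}}

```text
time_s: 12.12
ee_pos: [0.4506, -0.1595, 0.1427]
tool_rot: [0.153, 1.566, -0.149]
force: [2.1, 12.1, -2.5]
grip_width: 0.0155
```

```bash
python3 - <<'E'
from fit import *
o=env.get_obs(); print(o["ee_pos"],o["force"],o["grip_width"])
sw=sh((-.046,.11)); d=np.array(o["ee_pos"])[:2]-sw; r=np.linalg.norm(d); th=np.degrees(np.arctan2(d[1],d[0])); print(r-.17,th,"F",np.hypot(*o["force"][:2]))
prev=d
for a in np.linspace(th,-82.56,13)[1:]:
    q=r*np.array([np.cos(np.radians(a)),np.sin(np.radians(a))]); print(round(a,2),(q-prev).round(4)); prev=q
from two import *
C=cal("wrist"); im=env.capture("wrist"); cv2.imwrite("pics/w5.png",im[:,:,::-1]); print(proj(C,[*sh((-.046,-.09)),.126]))
E
```

```text
[ 0.45057358 -0.15948881  0.14274974] [ 2.09357029 12.09552276 -2.47599193] 0.015523884051086047
0.23832083890277453 -101.07918198694746 F 12.275369946028684
-99.54 [ 0.0108 -0.002 ]
-97.99 [ 0.0109 -0.0017]
-96.45 [ 0.0109 -0.0014]
-94.91 [ 0.0109 -0.0011]
-93.36 [ 0.011  -0.0008]
-91.82 [ 0.011  -0.0005]
-90.28 [ 0.011  -0.0002]
-88.73 [0.011  0.0001]
-87.19 [0.011  0.0004]
-85.65 [0.011  0.0007]
-84.1 [0.011 0.001]
-82.56 [0.0109 0.0013]
[ 472.79252927 -217.87812189]
```

{"name": "apply_moves", "arguments": {"motion": "0.0054 -0.001 0 0.77 0.005;0.0054 -0.001 0 0.77 0.005;0.0054 -0.0009 0 0.77 0.005;0.0055 -0.0008 0 0.77 0.005;0.0054 -0.0007 0 0.77 0.005;0.0055 -0.0007 0 0.77 0.005;0.0054 -0.0006 0 0.77 0.005;0.0055 -0.0005 0 0.77 0.005"}}

```text
time_s: 13.18
ee_pos: [0.4941, -0.1655, 0.1426]
tool_rot: [0.068, 1.571, -0.064]
force: [0.8, 12.6, -3.1]
grip_width: 0.0154
```

{"name": "apply_moves", "arguments": {"motion": "0.0055 -0.0004 0 0.77 0.005;0.0055 -0.0004 0 0.77 0.005;0.0055 -0.0003 0 0.77 0.005;0.0055 -0.0002 0 0.77 0.005;0.0055 -0.0001 0 0.77 0.005;0.0055 -0.0001 0 0.77 0.005;0.0055 0 0 0.77 0.005;0.0055 0.0001 0 0.77 0.005"}}

```text
time_s: 14.18
ee_pos: [0.538, -0.1667, 0.1425]
tool_rot: [-0.016, 1.572, 0.021]
force: [-1.2, 12.4, -2.9]
grip_width: 0.0151
```

```bash
cat > st.py <<'E'
from fit import *
o=env.get_obs(); print(o["ee_pos"],o["force"],o["moment"],o["grip_width"],o["time_s"])
R=cv2.Rodrigues(np.array(o["tool_rot"]))[0]; y=np.arctan2(R[1,1],R[0,1])
sw=sh((-.046,.11)); t=np.array(o["ee_pos"])[:2]+.17*np.array([np.cos(y),np.sin(y)])
d=t-sw; print("tip r",np.linalg.norm(d),"th",np.degrees(np.arctan2(d[1],d[0])),"tool",np.degrees(y)-180,"F",np.hypot(*o["force"][:2]))
q=sw+(.2383+.17)*np.array([np.cos(np.radians(-82.56)),np.sin(np.radians(-82.56))]); print("TCP goal",q, q-np.array(o["ee_pos"])[:2])
E
python3 st.py
```

```text
[ 0.53799482 -0.16673562  0.14250027] [-1.23732455 12.39514761 -2.90390501] [2.30620793 0.13049336 0.00386549] 0.015058157714495538 14.175
tip r 0.23805626576144248 th -88.80864429450386 tool -88.64953639777151 F 12.456751430601823
TCP goal [ 0.58190863 -0.16364055] [0.0439138  0.00309506]
```

{"name": "apply_moves", "arguments": {"motion": "0.0055 0.0002 0 0.77 0.005;0.0055 0.0002 0 0.77 0.005;0.0055 0.0003 0 0.77 0.005;0.0055 0.0004 0 0.77 0.005;0.0055 0.0004 0 0.77 0.005;0.0055 0.0005 0 0.77 0.005;0.0055 0.0006 0 0.77 0.005;0.0054 0.0006 0 0.77 0.005"}}

```text
time_s: 15.18
ee_pos: [0.5818, -0.1634, 0.1423]
tool_rot: [-0.101, 1.57, 0.105]
force: [-1.7, 11.9, -2.4]
grip_width: 0.0157
```

```bash
python3 st.py; python3 -c "
from two import *
from fit import *
p=tip();two('t3',[np.r_[sh((-.046,-.09)),.126],p])
C=cal('scene'); print(proj(C,p))"
```

```text
[ 0.58175585 -0.16341652  0.14232673] [-1.71018098 11.93499436 -2.35046093] [2.34543867 0.36353396 0.05277245] 0.015691023966310867 15.175
tip r 0.23805846918742665 th -82.6434551550328 tool -82.48441540889696 F 12.056898831950102
TCP goal [ 0.58190863 -0.16364055] [ 0.00015278 -0.00022403]
[ 0.58175585 -0.16341652  0.14232673] 97.51558459110304 [-1.71018098 11.93499436 -2.35046093] 15.175
scene origin 368 181
side origin 288 148
[387.60878027 235.70221295]
```

View pics/t3.png

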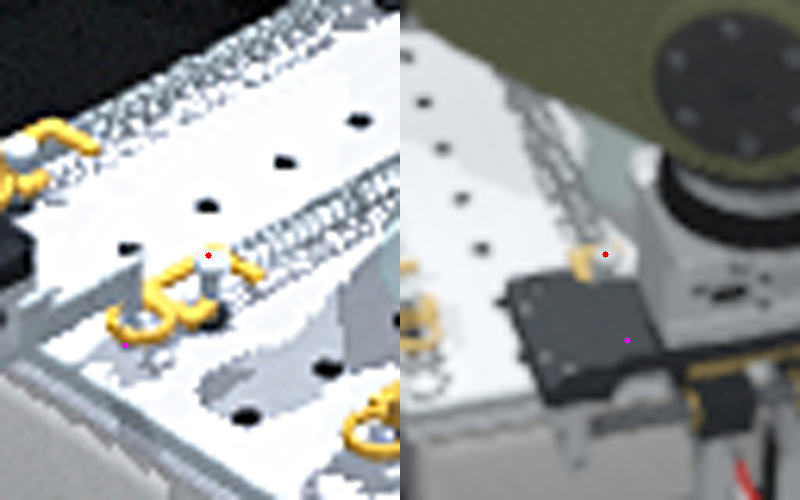

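The stud stands inside the hook's mouth: head at (212,258), between the spine and the lip. I ease it back slowly.

{"name": "apply_moves", "arguments": {"motion": "-0.0003 0.002 0 0 0.005;-0.0003 0.002 0 0 0.005;-0.0003 0.002 0 0 0.005;-0.0003 0.002 0 0 0.005;-0.0002 0.002 0 0 0.005;-0.0003 0.001 0 0 0.005;0 0 0 0 0.005"}}

```text
time_s: 16.15
ee_pos: [0.58, -0.1526, 0.1425]
tool_rot: [-0.101, 1.57, 0.104]
force: [-1.0, 10.3, -2.6]
grip_width: 0.0154
```

{"name": "apply_moves", "arguments": {"motion": "-0.0001 0.001 0 0 0.005;-0.0001 0.001 0 0 0.005;-0.0001 0.001 0 0 0.005;-0.0001 0.001 0 0 0.005;0 0 0 0 0.005"}}

```text
time_s: 16.77
ee_pos: [0.5798, -0.1496, 0.1429]
tool_rot: [-0.102, 1.569, 0.103]
force: [-0.8, 5.5, -1.7]
grip_width: 0.0155
```

```bash
python3 st.py
```

```text
[ 0.57977773 -0.1496464   0.14286491] [-0.77137268  5.5228891  -1.69370414] [1.04858134 0.24804155 0.01771436] 0.01553571476780064 16.775
tip r 0.22414806498119522 th -82.65565594609863 tool -82.53528392103719 F 5.576497089734635
TCP goal [ 0.58190863 -0.16364055] [ 0.0021309  -0.01399415]
```

{"name": "apply_moves", "arguments": {"motion": "-0.0001 0.001 0 0 0.005;-0.0001 0.001 0 0 0.005;-0.0001 0.001 0 0 0.005;-0.0002 0.001 0 0 0.005;-0.0001 0.001 0 0 0.005;0 0 0 0 0.005"}}

```text
time_s: 17.52
ee_pos: [0.5793, -0.145, 0.143]
tool_rot: [-0.102, 1.568, 0.102]
force: [-1.3, -0.7, -1.6]
grip_width: 0.0158
```

```bash
python3 st.py
```

```text
[ 0.57931166 -0.14496002  0.1430466 ] [-1.28835785 -0.67465261 -1.6202131 ] [-0.16582966  0.03007574 -0.01795412] 0.015761102328447327 17.525
tip r 0.2194405530419076 th -82.61212695453135 tool -82.54535712986642 F 1.4543115521382313
TCP goal [ 0.58190863 -0.16364055] [ 0.00259697 -0.01868054]
```

Unloaded, with the tongue near the ring's centre. I lift straight up.

{"name": "apply_moves", "arguments": {"motion": "0 0 0.005 0 0.005;0 0 0.005 0 0.005;0 0 0.01 0 0.005;0 0 0.02 0 0.005;0 0 0.03 0 0.005;0 0 0.04 0 0.005;0 0 0 0 0.005"}}

```text
time_s: 18.4
ee_pos: [0.5802, -0.1453, 0.2568]
tool_rot: [-0.104, 1.563, 0.1]
force: [0.7, 0.1, -2.3]
grip_width: 0.0151
```

```bash
python3 - <<'E'
from two import *
from fit import *
tip()
C=cal("wrist"); im=env.capture("wrist")[:,:,::-1].copy(); cv2.imwrite("pics/w6.png",im)
W=cv2.imread("pics/w4.png"); 
# yellow in scene near post
for n in("scene","side"):
    S=cal(n); s=env.capture(n)[:,:,::-1].copy(); cv2.imwrite(f"pics/{n}6.png",s); hs=cv2.cvtColor(s,cv2.COLOR_BGR2HSV)
    m=((hs[...,0]>15)&(hs[...,0]<28)&(hs[...,1]>140)&(hs[...,2]>120)).astype(np.uint8)
    k,l,st,c=cv2.connectedComponentsWithStats(m)
    for nm,x in(("-138",-.138),("-46",-.046),("46",.046),("138",.138)):
        print(n,nm,"seat/ring expected",proj(S,[*sh((x,-.09)),.118]).round(1),proj(S,[*sh((x,-.11)),.118]).round(1))
    print([(c[i].round(1).tolist(),int(st[i,4])) for i in range(1,k) if st[i,4]>15])
E
```

```text
[ 0.58018953 -0.14528711  0.25680317] 97.44522799258642 [ 0.69488879  0.09948353 -2.31769788] 18.4
scene -138 seat/ring expected [370. 206.] [363.5 209.5]
scene -46 seat/ring expected [400.6 224.4] [394.1 228.1]
scene 46 seat/ring expected [434.  244.4] [427.4 248.5]
scene 138 seat/ring expected [470.7 266.4] [464.1 270.9]
[([319.5, 154.1], 16), ([378.6, 203.3], 17), ([365.9, 209.8], 64), ([408.4, 220.4], 20), ([397.8, 226.8], 41), ([394.2, 231.4], 16), ([440.8, 239.8], 25), ([430.8, 248.8], 83), ([478.4, 261.5], 34), ([467.4, 270.8], 97)]
side -138 seat/ring expected [288.1 196.1] [289.7 200.6]
side -46 seat/ring expected [320.4 190.5] [322.3 194.9]
side 46 seat/ring expected [351.8 185.1] [354.  189.3]
side 138 seat/ring expected [382.5 179.8] [385.  183.9]
[]
```

The hook's colour blobs match the pattern of the seated hooks. I go back over the holder.

{"name": "apply_moves", "arguments": {"motion": "-0.01 -0.012 0.01 -10 0.005;-0.01 -0.012 0.01 -10 0.005;-0.01 -0.012 0 -10 0.005;-0.01 -0.012 0 -10 0.005;-0.01 -0.012 0 -10 0.005;-0.01 -0.012 0 -10 0.005;-0.01 -0.012 0 -10 0.005;-0.01 -0.012 0 -10 0.005"}}

```text
time_s: 19.55
ee_pos: [0.4986, -0.2412, 0.2716]
tool_rot: [0.986, 1.338, -0.987]
force: [-0.3, 0.4, -1.4]
grip_width: 0.0154
```

{"name": "apply_moves", "arguments": {"motion": "-0.01 -0.012 0 -10 0.005;-0.01 -0.012 0 -10 0.005;-0.01 -0.012 0 -10 0.005;-0.011 -0.011 0 -10 0.005;0 0 -0.04 -1.5 0.005;0 0 -0.04 0 0.005;0 0 0 0 0.005;0 0 0 0 0.005"}}

```text
time_s: 20.55
ee_pos: [0.4586, -0.2882, 0.1942]
tool_rot: [1.511, 0.98, -1.511]
force: [0.9, -0.5, -0.5]
grip_width: 0.0155
```

```bash
python3 - <<'E'
from two import *
Rg=cv2.Rodrigues(np.array([1.511,.98,-1.511]))[0]; print("grasp yaw",np.degrees(np.arctan2(Rg[1,1],Rg[0,1])))
p=tip(); print(p)
o=env.get_obs(); print(np.array([.4593,-.2877,.0473])-o["ee_pos"], o["tool_rot"])
C,im=snap("wrist","w7"); np.savez("w7.npz",K=C[0],R=C[1],t=C[2])
f=np.load("w3.npz"); print(proj(C,[.6124,-.3579,.05]))
E
```

```text
grasp yaw -24.037814886495504
[ 0.45864997 -0.28822765  0.19418979] -24.047845209901585 [ 0.90000907 -0.50200544 -0.46031208] 20.55
[ 0.6138949  -0.35750254  0.15888979]
[ 0.00065003  0.00052765 -0.14688979] [ 1.51137977  0.97971366 -1.51078145]
[319.55575099  30.39966474]
```

View pics/w7.png

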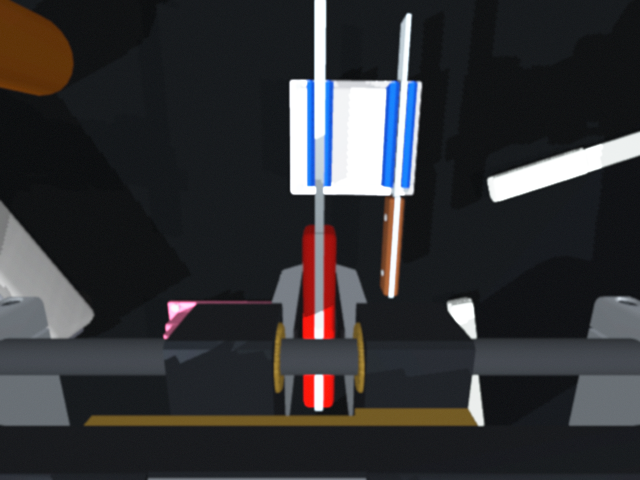

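The blade at column 320 lies over the middle of its empty slot, whose jaws are at columns 309–331. I lower it.

{"name": "apply_moves", "arguments": {"motion": "0.0006 0.0005 -0.03 0 0.005;0 0 -0.03 0 0.005;0 0 -0.03 0 0.005;0 0 -0.015 0 0.005;0 0 -0.01 0 0.005;0 0 -0.01 0 0.005;0 0 0 0 0.005"}}

```text
time_s: 21.48
ee_pos: [0.4589, -0.2875, 0.0679]
tool_rot: [1.511, 0.981, -1.512]
force: [0.2, -0.4, -1.5]
grip_width: 0.0152
```

{"name": "apply_moves", "arguments": {"motion": "0 0 -0.005 0 0.005;0 0 -0.005 0 0.005;0 0 -0.005 0 0.005;0 0 -0.004 0 0.005;0 0 0 0 0.005;0 0 0 0 0.005"}}

```text
time_s: 22.22
ee_pos: [0.459, -0.2876, 0.0492]
tool_rot: [1.511, 0.98, -1.511]
force: [0.8, 0.1, -1.5]
grip_width: 0.0155
```

{"name": "apply_moves", "arguments": {"motion": "0 0 -0.001 0 0.005;0 0 -0.001 0 0.005;0 0 -0.001 0 0.005;0 0 0 0 0.005"}}

```text
time_s: 22.72
ee_pos: [0.459, -0.2876, 0.0469]
tool_rot: [1.511, 0.98, -1.511]
force: [-6.3, 2.8, 11.2]
grip_width: 0.0156
```

{"name": "apply_moves", "arguments": {"motion": "0 0 0.0005 0 0.005;0 0 0 0 0.02;0 0 0 0 0.03;0 0 0 0 0.045;0 0 0 0 0.045;0 0 0 0 0.045"}}

```text
time_s: 23.48
ee_pos: [0.4589, -0.2875, 0.0465]
tool_rot: [1.511, 0.981, -1.511]
force: [-0.5, 0.0, 0.3]
grip_width: 0.0448
```

{"name": "apply_moves", "arguments": {"motion": "0 0 0.01 0 0.045;0 0 0.03 0 0.045;0 0 0.05 0 0.045;0 0 0.05 0 0.045;0 0 0.05 0 0.045;-0.02 0.01 0 0 0.045;0 0 0 0 0.045"}}

```text
time_s: 24.35
ee_pos: [0.4385, -0.2773, 0.2377]
tool_rot: [1.512, 0.979, -1.511]
force: [0.1, -0.6, 0.2]
grip_width: 0.045
```

```bash
python3 - <<'E'
from h import *
o=env.get_obs(); print(o["ee_pos"],o["force"],o["time_s"])
# compare fixed-camera images before/after for puller and others
for n in("scene","side"):
    C,im=snap(n,n+"9"); a=cv2.imread(f"pics/{n}0.png"); b=im[:,:,::-1]
    for nm,lo,hi in(("red",(0,150,80),(6,255,255)),("blue",(105,150,60),(125,255,255)),("amber",(7,180,60),(14,255,255)),("brown",(5,80,40),(14,175,160))):
        r=[]
        for q in(a,b):
            m=cv2.inRange(cv2.cvtColor(np.ascontiguousarray(q),cv2.COLOR_BGR2HSV),np.array(lo),np.array(hi)); m[:150 if n=="scene" else 110]=0; m[375:]=0
            k,l,s,c=cv2.connectedComponentsWithStats(m); r.append(sorted([(int(s[i,4]),*c[i].round(1).tolist()) for i in range(1,k) if s[i,4]>25],reverse=True)[:5])
        print(n,nm,r)
C,im=snap("wrist","w9"); 
m=cv2.inRange(cv2.cvtColor(im[:,:,::-1].copy(),cv2.COLOR_BGR2HSV),np.array((0,150,80)),np.array((6,255,255))); ys,xs=np.nonzero(m)
h=[proj(C,[x,y,.06]).round(1) for x,y in((.404,-.2634),(.4902,-.3005))]; print("expected ends",h,"seen rows",ys.min(),ys.max(),xs[ys==ys.min()].mean(),xs[ys==ys.max()].mean())
for z in(.060,): 
  for r in (ys.min(),ys.max()): print(onplane(C,(xs[ys==r].mean(),r),z))
E
```

```text
[ 0.43846879 -0.27728742  0.23766941] [ 0.12093391 -0.57962482  0.16096123] 24.35
scene red [[(90, 246.5, 276.9), (70, 241.1, 277.5)], [(89, 246.3, 276.4), (72, 241.1, 277.6)]]
scene blue [[(889, 206.8, 366.0), (475, 627.1, 260.6), (269, 396.6, 279.9), (238, 450.8, 180.6), (216, 479.6, 165.1)], [(886, 206.8, 366.0), (475, 627.0, 260.6), (271, 396.6, 279.9), (239, 450.8, 180.5), (217, 479.6, 165.2)]]
scene amber [[(2029, 393.2, 319.9)], [(2005, 393.4, 320.1), (30, 207.0, 280.5)]]
scene brown [[(206, 70.3, 159.9), (52, 213.2, 279.3)], [(210, 70.3, 159.8), (52, 213.2, 279.6)]]
side red [[(250, 293.8, 302.9), (37, 295.9, 296.0)], [(252, 293.6, 302.9), (28, 299.5, 296.8)]]
side blue [[(7522, 457.0, 345.0), (466, 386.8, 131.0), (282, 4.8, 182.1), (251, 324.8, 337.4), (236, 333.4, 313.5)], [(7515, 457.0, 345.0), (549, 20.3, 160.2), (467, 386.8, 131.0), (336, 5.8, 182.1), (251, 324.8, 337.4)]]
side amber [[], []]
side brown [[(843, 389.0, 236.2), (258, 283.9, 325.6), (36, 285.5, 319.0)], [(861, 389.0, 236.2), (260, 284.0, 325.6), (36, 285.5, 319.0)]]
expected ends [array([319.9, 259.5]), array([318.6, 169.2])] seen rows 170 260 318.3333333333333 319.5
[ 0.48964278 -0.29993799  0.06      ]
[ 0.40362507 -0.26278797  0.06      ]
```

```bash
python3 - <<'E'
import cv2,numpy as np
for n,(x0,y0,x1,y1) in(("scene",(236,255,262,360)),("side",(272,285,375,335))):
    a,b=[cv2.cvtColor(cv2.imread(f"pics/{n}{k}.png"),cv2.COLOR_BGR2GRAY)[y0:y1,x0:x1].astype(np.float32) for k in(0,9)]
    h=a.shape[0] if n=="scene" else a.shape[1]
    f=(lambda m,i:m[i*35:(i+1)*35]) if n=="scene" else (lambda m,i:m[:,i*34:(i+1)*34])
    for i in range(3): print(n,i,cv2.phaseCorrelate(np.ascontiguousarray(f(a,i)),np.ascontiguousarray(f(b,i))),abs(f(a,i)-f(b,i)).mean())
s=cv2.imread("pics/scene9.png"); hs=cv2.cvtColor(s,cv2.COLOR_BGR2HSV)
k,l,st,c=cv2.connectedComponentsWithStats(cv2.inRange(hs,np.array((16,141,121)),np.array((27,255,255))))
print([(c[i].round(1).tolist(),int(st[i,4])) for i in range(1,k) if st[i,4]>12 and c[i][0]>340])
E
```

```text
scene 0 ((0.48251239982630345, 0.03209923832410766), 1.0082811279061399) 4.6945057
scene 1 ((0.7166020773175461, -0.05858514945349924), 1.0126414923265639) 7.1384616
scene 2 ((0.9950873392270392, 0.0380187780891994), 1.0235361915556982) 8.769231
side 0 ((-0.04182534824688133, 0.02682315113536049), 1.0173043615288204) 1.6670588
side 1 ((-0.06398195681978436, -0.11332486009629505), 1.0037973952293395) 1.9129412
side 2 ((-0.05827444661219516, -0.47955665664173), 1.0316536595424017) 3.3441176
[([378.7, 203.2], 18), ([365.9, 209.8], 64), ([408.2, 220.2], 28), ([397.2, 227.9], 78), ([441.7, 240.0], 29), ([430.9, 248.7], 89), ([478.5, 261.9], 27), ([467.8, 270.9], 78)]
```

```bash
python3 -c "
from rig import env
print(env.sign_off())"
```

```text
the job is handed in; nothing more can be done
None
```

The spring is hooked on the free stud and the puller is back in its slot. I handed the job in at about 24.5 s of the 64 s allowed.

**What I did:**
- I took the red-handled puller from its holder, put its tongue into the ring and drew the spring out about 58 mm. The pull was about 12 N.
- I swung the hook across until the stud stood in its mouth, then eased it back 1–2 mm at a time. The pull fell smoothly from 12 N to about zero, after which I lifted the puller clear.
- The fingers never touched the spring.

**Last checks:**
- **Hook:** its colour marks sit relative to its stud as those of the three other hooks do. The last force readings also fit a seated hook.
- **Puller:** its handle is within about 1 mm of where it first stood. The fixed cameras show no lift at the handle or blade, only a shift of about 1 pixel at the blade tip, which I take as sideways play in the slot.
- **Flasks, bottle and spatula:** their colour marks did not move measurably in the pictures.
- **Slot floor:** when I set the puller down it met the floor with about 11 N, plus about 7 N sideways. I backed off 0.5 mm before letting go.
- **Not checked:** I did not view a close picture of the seated hook or of the puller after releasing it, because my picture views were used up. Those two checks were by measurement only.

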